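# Fit the lap plate on the bench lapping machine

### The job

Fit the lap plate with the four holes onto the white lapping machine: put it over the spindle, turn it until all four holes find the drive studs, and let it down fully home, flat on the drive plate, then let go. Be gentle: do not force it down on the studs or knock the machine, and leave everything else on the bench where it is.

Things in the scene. Friction and masses are not known exactly. Their poses are not given: they have to be found in the camera images.
- lap: the lap plate, lying flat: dark grey anodised aluminium disc, 116 mm across, 8 mm thick, 0.25 to 0.5 kg. Origin at the centre of its underside, z up. Through it go a central bore of 14 mm and four holes of 10 mm at (+-24, +-24) mm in its x and y, 34 mm from the centre; a quarter turn looks the same
- lap_hub (a point): centre of the top of the lap plate's square, paler hub, 36 mm above its origin: the hub is 32 x 32 mm, sides along the plate's x and y, 28 mm tall above the disc; grip it by two facing sides. The 14 mm bore runs on through it
- machine: the lapping machine, fixed: white housing 190 mm (x) by 170 mm (y), top 58 mm above the bench. Origin at the centre of its underside. Its round steel drive plate, 112 mm across, lies on top at the centre; it is braked and does not turn under hand forces
- seat (a point): centre of the drive plate's upper face, 66 mm above the bench; the lap plate's origin comes here when home. Axes as the housing, z up
- spindle_tip (a point): tip of the spindle, 32 mm above the seat on its axis: a fixed upright 12 mm round post with a domed tip, over which the bore goes
- stud_level (a point): point on the spindle axis level with the tips of the four drive studs, 14 mm above the seat. Studs are 8 mm round with domed tips, 34 mm from the axis, a quarter turn apart. The angle at which they stand is any and NOT measured (these axes are the housing's). Out of line, the lap plate rests on the tips, underside 14 mm up; in line within about 2 degrees it goes down
- blank_lap: the other plate: same outline and hub as the lap but solid, with no holes at all; origin at the centre of its underside; not wanted, leave it
- paste_jar: amber glass jar, 60 mm across, 55 mm tall, a bystander
- doming_block: steel cube, 50 mm, a bystander
- graver: engraving tool lying flat, 115 mm long, 22 mm wooden handle, a bystander
- mandrel: upright tapered steel ring mandrel on a round wooden foot 64 mm across, 142 mm tall, a bystander
- hammer: hammer lying flat, about 250 mm long, a bystander
- tray: shallow steel tray 75 x 100 x 18 mm with ring blanks, a bystander
- ring_clamp: small wooden clamp 90 x 28 x 20 mm lying flat, a bystander

How it is judged:
By the outcome, as a careful person would: the job done as asked, in the order asked, and still so for the second after the job is handed in, with the robot touching nothing.
It also fails if it takes over 64 s, if anything falls off the work surface, if the arm or the gripper's body presses on something with over 40 N, if the wrist force passes 120 N, or if a joint passes its speed limit or range.

### The arm

A 6-joint arm with a two-finger parallel gripper is mounted at the origin on the work surface. World frame = base frame: x ahead of the robot, y to its left, z up, the work surface at z = 0. Lengths are in m, angles in rad, forces in N, time in s.
With the tool pointing down it reaches from about 0.35 to 0.775 m from the base axis. Payload 5.5 kg.
Tool frame: the origin (TCP) lies where the fingers leave the gripper's body, on its centre line; the fingertips stand env.tip_reach ahead of it and the grasp point (between the pads) lies 54 mm ahead of it (env.tip_reach is the distance from the TCP to the fingertips, in m); z points along the fingers, y is the line along which they close (so a half turn about z gives the same grasp; the last joint's range is limited). The gripper opens to 85 mm and grips with 20 to 120 N. Pads are 22 mm wide; open, the fingers measure 114 mm over their backs; the gripper's body (76 mm by 85 mm) begins 54 mm behind the grasp point. The pads swing forward as they close: fully open they stand 13 mm farther back than shut.
Start: joints at [-1.464, 0.313, 0.046, 1.304, 0, 1.431], TCP at [0.14, -0.558, 0.304] pointing down, gripper open.
Joint ranges: [-2.76, 2.76], [-0.86, 1.69], [-1.03, 1.26], [-2.2, 2.34], [-1.47, 1.5], [-3.14, 3.14]. Speed limits (rad/s): [2.57, 2.57, 3.14, 3.14, 3.14, 3.14].

### API

Orientations are given as a unit quaternion [w, x, y, z].
In Python, from workcell import status, optics, hand_in, env gives the robot as it stands.
- The arm moves only by the shell command python3 -m handwheel 'ROWS' [FORCE]. ROWS is a JSON object whose one key "deltas" holds a list of rows, each a list of 5 numbers: the opening, from -1 (shut) to 1 (fully open), then the shift along the tool's x, y, z in units of 40 mm (1.0 is 40 mm), then the turn about the tool's z in units of 10 degrees (1.0 is 10 degrees). In form: {"deltas": [[jaw, x, y, z, roll], ...]}. A call has 1 to 20 rows; each row shifts and turns the commanded pose from where the row before left it, along the tool's axes as they then stand; what a row does not reach is not made up. A row lasts 1/8 s, in which the tool goes at most 62.5 mm and 10.7 degrees, less where a joint would pass 70% of its speed; a pose out of reach is approached as far as the arm can. A call is refused whole if a number of a shift passes 1 or a number of a turn 1, either way. A call with a gripper value outside its range is refused whole. The fingers move at their own pace and stop on an object; FORCE is the grip in N (left out, the last holds). Time passes only in rows, so rows that do not move let the fingers close. It gives the time, the measured TCP pose, the force, the opening and the grip force at its end, in the units of the state.
- status.get_state(): the state, without advancing time (a new reading comes with each control period).
- optics.read_camera(name): name is "side" or "top"; returns a dict with "frame" (420x560x3 uint8, red, green, blue), "depth" (420x560 float32, m along the optical axis (not along the pixel's ray), 0 where there is no reading), "vfov" (degrees; the focal length in pixels is half the picture's height over the tangent of half this angle, whatever the lens; pixels are square), "cx", "cy" (the principal point, pixels), "origin" and "attitude" of the camera in the world. Camera axes: x right, y down, z forward; pixel columns grow to the right and rows downward; lengths in m; the calibration is good to about 2 mm. A picture is of the moment at which its call begins.
- hand_in(): hands the job in; it is judged then, once.
The state is a dict: "clock": time; "joint_pos": joint angles; "qvel": joint speeds; "tau": joint torques, N m; "tcp_pos": TCP position; "orientation": TCP orientation; "wrist_force": force on the tool from outside, world axes, zero at the start; "ft_torque": the same for the moment, N m; "finger_gap": finger opening in m; "grip_force": force on a finger pad.
Only numpy, scipy, OpenCV 4.12 (cv2) and the standard library are available. Lean on these libraries where they do the work, as an engineer would, in place of code of your own. Each camera call takes 0.05 s, during which the arm holds its last target. There are 200 camera calls.

## Working session

There is one attempt and no reset: what is moved stays moved. The work goes in short steps, Python scripts to look and compute and a shell command to move; the robot and the scene stay as the last step left them, time stands still between calls to the robot, and variables do not carry over. Pictures are saved under pics/ and viewed, at most 10 in all, crops included, and the job is handed in when it is done.

```bash
mkdir -p pics; ls; cat > h.py <<'E'
import numpy as np, cv2
from scipy.spatial.transform import Rotation as R
from workcell import status, optics, hand_in, env
def cam(n):
    c=optics.read_camera(n); c['f']=c['frame'].shape[0]/2/np.tan(np.radians(c['vfov'])/2)
    a=np.array(c['attitude']); c['R']=R.from_quat(a[[1,2,3,0]]).as_matrix() if a.shape==(4,) else a.reshape(3,3)
    c['o']=np.array(c['origin']); return c
def world(c):
    v,u=np.mgrid[0:c['depth'].shape[0],0:c['depth'].shape[1]]
    d=c['depth']; p=np.stack([(u-c['cx'])/c['f']*d,(v-c['cy'])/c['f']*d,d],-1)
    return p@c['R'].T+c['o']
def onplane(c,u,v,z):
    r=c['R']@np.array([(u-c['cx'])/c['f'],(v-c['cy'])/c['f'],1]); return c['o']+r*(z-c['o'][2])/r[2]
def pix(c,p):
    q=c['R'].T@(np.array(p)-c['o']); return c['cx']+c['f']*q[0]/q[2],c['cy']+c['f']*q[1]/q[2]
def save(n,im): cv2.imwrite('pics/'+n+'.png',cv2.cvtColor(im,cv2.COLOR_RGB2BGR))
E
python3 - <<'E'
from h import *
print(env.tip_reach,status.get_state())
for n in('top','side'):
    c=cam(n); print(n,c['o'],c['R'].round(3).tolist(),c['f'],c['cx'],c['cy']); save(n+'1',cv2.resize(c['frame'],(800,600))); np.save(n+'1.npy',c,allow_pickle=True)
E
```

```text
pics
0.0726 {'clock': 0.0, 'joint_pos': array([-1.46359337e+00,  3.14016570e-01,  4.49443014e-02,  1.30361440e+00,
        1.52834815e-05,  1.43118250e+00]), 'qvel': array([-0.00048139, -0.00116047, -0.00105426,  0.00047134,  0.00082516,
       -0.000345  ]), 'tau': array([-4.39328887e-04, -4.80626893e+01,  2.98533082e+01,  1.93422264e-02,
       -1.44838768e-04, -2.17053775e-05]), 'tcp_pos': array([ 0.14042647, -0.55717849,  0.30298538]), 'orientation': array([-9.44920968e-04,  9.92394401e-01,  1.23095323e-01,  2.29569358e-05]), 'wrist_force': array([-0.61268458,  0.47770421, -0.7080907 ]), 'ft_torque': array([-0.01036123,  0.04516383,  0.03069189]), 'grip_force': 0.0, 'finger_gap': 0.08509730449220285}
top [0.49046232 0.06798358 1.1986894 ] [[-0.004, -0.999, 0.047], [-1.0, 0.003, -0.006], [0.006, -0.048, -0.999]] 382.1057929393581 284.81730213784397 208.91492094046214
side [-0.13012919  0.71797113  1.00367787] [[-0.71, -0.482, 0.513], [-0.704, 0.501, -0.503], [-0.014, -0.719, -0.695]] 489.79271839782416 275.1876314467055 210.40815267263528
```

View pics/top1.png

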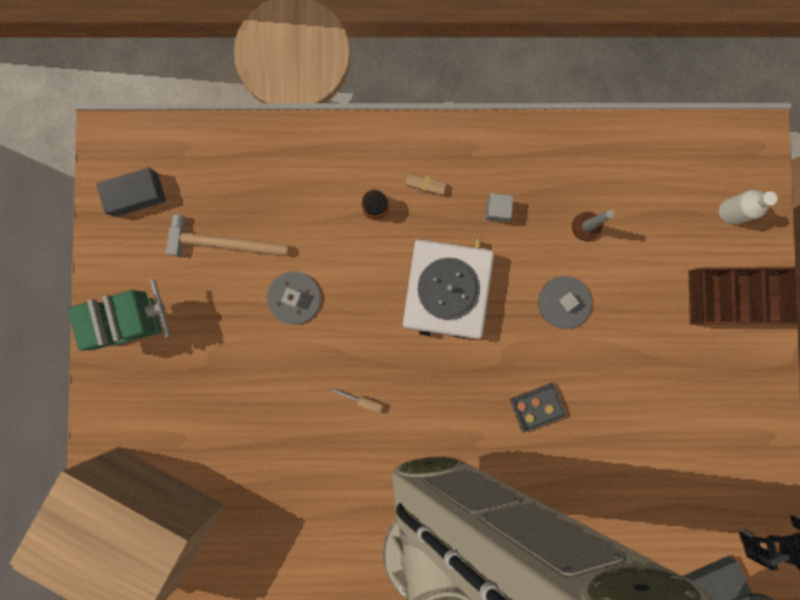

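View pics/side1.png

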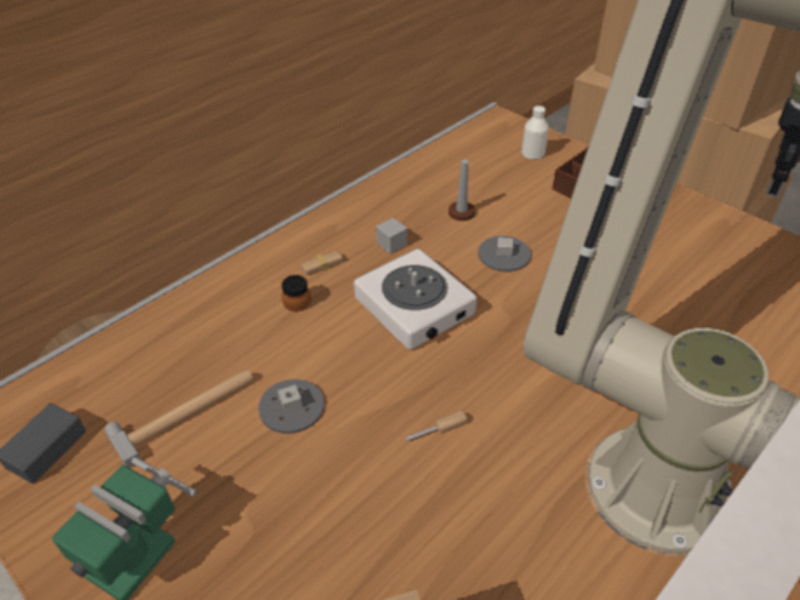

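The top view shows the lap with holes at about (293,298), the machine at (448,288) and the solid blank at (565,302) (800x600 pixels). The side view shows the same layout. Next I'll make rectified, enlarged crops.

```bash
cat > rect.py <<'E'
from h import *
S=2.1;N=294
def rect(c,ctr,z,S=S,N=N):
    # picture: right = -y world, up = +x world
    src=[];dst=[]
    for a,b in((-60,-60),(60,-60),(60,60),(-60,60)):
        src.append(pix(c,[ctr[0]+b/1000,ctr[1]-a/1000,z])); dst.append((N/2+a*S,N/2-b*S))
    H=cv2.getPerspectiveTransform(np.float32(src),np.float32(dst))
    return cv2.warpPerspective(c['frame'],H,(N,N),flags=cv2.INTER_CUBIC)
E
python3 - <<'E'
from rect import *
t=np.load('top1.npy',allow_pickle=True).item();s=np.load('side1.npy',allow_pickle=True).item()
L=onplane(t,293*.7,298*.7,.008);M=onplane(t,448*.7,288*.7,.066)
print(L,M,onplane(s,291*.7,405*.7,.008),onplane(s,414*.7,286*.7,.066))
rows=[]
for c in(t,s): rows.append(np.hstack([rect(c,L,.008),rect(c,M,.080)]))
save('rect1',np.vstack(rows))
# point cloud based estimates
for n,c in(('top',t),('side',s)):
    W=world(c)
    for nm,ctr,lo,hi,r in(('disc',L,.004,.012,.07),('hub',L,.028,.044,.035),('plate',M,.062,.070,.07),('hous',M,.05,.061,.16),('tip',M,.085,.105,.03),('studs',M,.073,.085,.05)):
        m=(np.hypot(W[...,0]-ctr[0],W[...,1]-ctr[1])<r)&(W[...,2]>lo)&(W[...,2]<hi)
        P=W[m]
        if len(P)<3: print(n,nm,len(P));continue
        (x,y),(w,h),a=cv2.minAreaRect(P[:,:2].astype(np.float32)*1000)
        print(n,nm,len(P),'rect',np.round([x,y,w,h,a],1),'mean',P.mean(0).round(4))
E
```

```text
[0.54890909 0.30916946 0.008     ] [ 0.56577234 -0.02449512  0.066     ] [0.54800043 0.3123173  0.008     ] [ 0.56189337 -0.01920955  0.066     ]
top disc 846 rect [548.9 308.8 121.7 132.3  31.2] mean [0.5512 0.3094 0.0074]
top hub 102 rect [552.  310.7  33.2  31.7  68.1] mean [0.5516 0.3101 0.0351]
top plate 1026 rect [567.4 -26.4 122.8 127.1  72.6] mean [ 0.5674 -0.0245  0.0653]
top hous 2212 rect [567.5 -24.1 169.5 189.3  81.4] mean [ 0.5665 -0.0229  0.057 ]
top tip 14 rect [566.9 -24.8   8.8   8.8  88.2] mean [ 0.567  -0.0241  0.0959]
top studs 23 rect [567.4 -24.   53.5  54.3  12.7] mean [ 0.5709 -0.0241  0.0779]
side disc 1049 rect [550.7 310.6 116.8 116.6  71.7] mean [0.546  0.3143 0.0076]
side hub 149 rect [550.2 311.   32.   36.1  66.3] mean [0.5487 0.3118 0.0345]
side plate 787 rect [563.2 -24.3 122.4 125.6  50.6] mean [ 0.563  -0.0206  0.0652]
side hous 1764 rect [564.  -22.2 171.8 192.   80.9] mean [ 0.5531 -0.0127  0.0569]
side tip 24 rect [564.6 -23.2  13.2  10.1  89.7] mean [ 0.5643 -0.0224  0.0915]
side studs 42 rect [565.1 -23.4  54.7  59.8  13. ] mean [ 0.564  -0.0211  0.0773]
```

View pics/rect1.png

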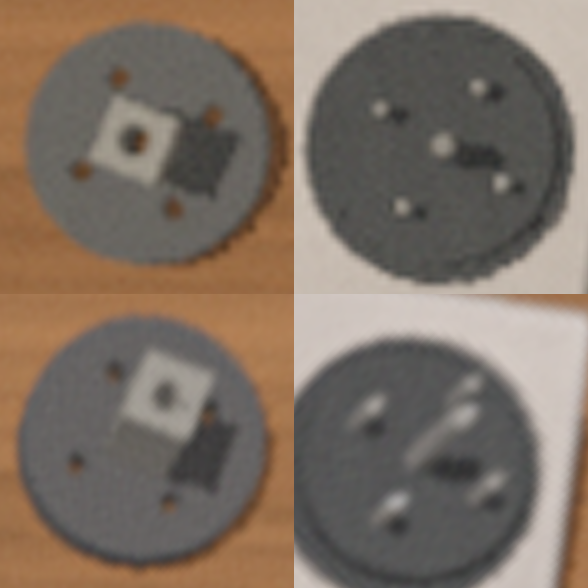

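Rectified crops (2.1 px/mm, up = +x, left = +y) show these pixel positions in the top camera:

| Feature | Pixels |
|---|---|
| Lap holes | (119,77), (213,116), (173,208), (81,170) |
| Stud tips | (381,108), (480,87), (502,183), (402,207) |

- **Lap:** centre about (0.551, 0.3107), hub sides at about 67.2°.
- **Machine:** axis about (0.5655, -0.0235), stud square at about 12.8° (102.8°).

I'll set the tool yaw to 67.2° now and turn it to 102.8° for fitting.

```bash
cat > go.py <<'E'
import sys; from h import *
s=status.get_state(); o=s['orientation']; m=R.from_quat(o[[1,2,3,0]]).as_matrix()
yaw=np.degrees(np.arctan2(m[1,0],m[0,0])); print('t',round(s['clock'],2),'pos',s['tcp_pos'].round(4),'yaw',yaw.round(2),'tilt',(m[:,2]).round(4),'F',s['wrist_force'].round(1),'T',s['ft_torque'].round(2),'gap',round(s['finger_gap'],4),'grip',round(s['grip_force'],1))
if len(sys.argv)>4:
    t=np.array([float(a) for a in sys.argv[1:4]]); y=float(sys.argv[4])
    print('units tool xyz',((t-s['tcp_pos'])@m/.04).round(3),'roll',round(-(y-yaw)/10,3))
E
python3 -m handwheel '{"deltas": [[1,0,0,0,-1],[1,0,0,0,-1],[1,0,0,0,-1],[1,0,0,0,-1],[1,0,0,0,-1],[1,0,0,0,-0.3],[1,0.96,0.48,0,0],[1,0.96,0.48,0,0],[1,0.96,0.48,0,0],[1,0.96,0.48,0,0],[1,0.96,0.48,0,0],[1,0.96,0.48,0,0],[1,0.96,0.48,0,0],[1,0.96,0.48,0,0],[1,0.96,0.48,0,0],[1,0.96,0.48,0,0],[1,0.96,0.48,0,0],[1,0,0,0,0]]}' 60; python3 go.py 0.551 0.3107 0.2 67.2
```

```text
clock: 2.35
tcp_pos: [0.5007, -0.2484, 0.3032]
orientation: [-0.0, 0.832, 0.555, -0.0]
wrist_force: [-0.6, -0.4, -0.1]
finger_gap: 0.0855
grip_force: 0.0
t 2.35 pos [ 0.5007 -0.2484  0.3032] yaw 67.38 tilt [-5.e-04  7.e-04 -1.e+00] F [-0.6 -0.4 -0.1] T [-0.01  0.02  0.01] gap 0.0855 grip 0.0
units tool xyz [13.386 -4.212  2.59 ] roll 0.018
```

```bash
python3 -m handwheel '{"deltas": [[1,0.892,-0.281,0.17,0],[1,0.892,-0.281,0.17,0],[1,0.892,-0.281,0.17,0],[1,0.892,-0.281,0.17,0],[1,0.892,-0.281,0.17,0],[1,0.892,-0.281,0.17,0],[1,0.892,-0.281,0.17,0],[1,0.892,-0.281,0.17,0],[1,0.892,-0.281,0.17,0],[1,0.892,-0.281,0.17,0],[1,0.892,-0.281,0.17,0],[1,0.892,-0.281,0.17,0],[1,0.892,-0.281,0.17,0],[1,0.892,-0.281,0.17,0],[1,0.892,-0.281,0.17,0.02],[1,0,0,0,0]]}'; python3 go.py 0.551 0.3107 0.086 67.2
python3 - <<'E'
from h import *
c=cam('side'); f=c['frame']; save('a1',cv2.resize(f[170:350,110:350],(800,600),interpolation=cv2.INTER_CUBIC))
E
```

```text
clock: 4.35
tcp_pos: [0.5513, 0.3093, 0.2006]
orientation: [-0.0, 0.834, 0.552, -0.001]
wrist_force: [-1.2, -0.7, -0.4]
finger_gap: 0.0852
grip_force: 0.0
t 4.35 pos [0.5513 0.3093 0.2006] yaw 67.07 tilt [-1.5e-03 -8.0e-04 -1.0e+00] F [-1.2 -0.7 -0.4] T [-0.04  0.03  0.01] gap 0.0852 grip 0.0
units tool xyz [ 0.033 -0.018  2.864] roll -0.013
```

View pics/a1.png

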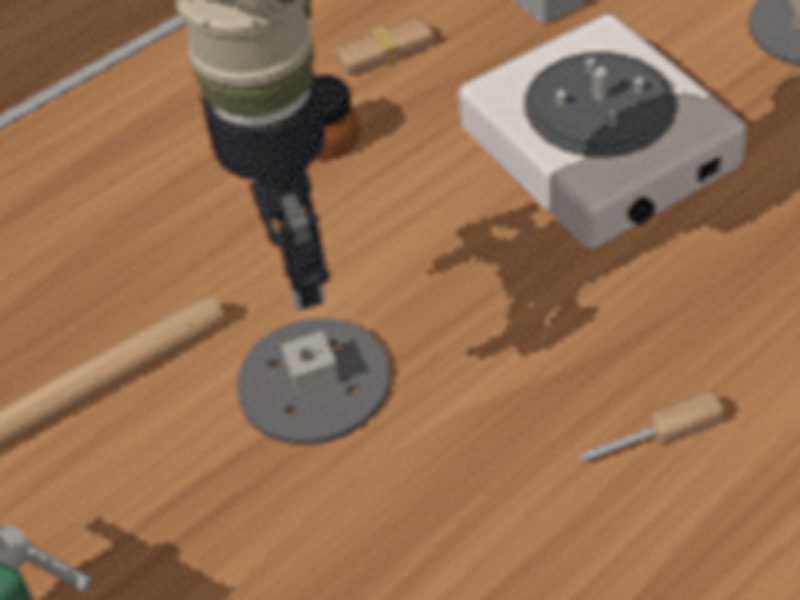

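The gripper is over the lap (hub at about (308,350) in the crop), with both fingers lined up along the camera direction and nothing near them. I'll go down.

```bash
python3 -m handwheel '{"deltas": [[1,0.03,-0.02,0.6,0],[1,0,0,0.6,0],[1,0,0,0.6,0],[1,0,0,0.6,0],[1,0,0,0.3,0],[1,0,0,0.15,0],[1,0,0,0,0],[1,0,0,0,0]]}'; python3 go.py 0.551 0.3107 0.086 67.2
```

```text
clock: 5.4
tcp_pos: [0.5521, 0.3098, 0.0888]
orientation: [0.0, 0.834, 0.551, 0.001]
wrist_force: [0.0, 0.8, -0.3]
finger_gap: 0.0852
grip_force: 0.0
t 5.4 pos [0.5521 0.3098 0.0888] yaw 66.94 tilt [ 1.5e-03  5.0e-04 -1.0e+00] F [ 0.   0.8 -0.3] T [ 0.01  0.02 -0.03] gap 0.0852 grip 0.0
units tool xyz [ 0.011 -0.034  0.071] roll -0.026
```

```bash
python3 -m handwheel '{"deltas": [[1,0.01,-0.03,0.05,-0.03],[0,0,0,0,0],[-0.3,0,0,0,0],[-0.6,0,0,0,0],[-1,0,0,0,0],[-1,0,0,0,0],[-1,0,0,0,0],[-1,0,0,0,0]]}' 50; python3 go.py
```

```text
clock: 6.4
tcp_pos: [0.5508, 0.3106, 0.0861]
orientation: [0.0, 0.833, 0.554, 0.0]
wrist_force: [1.3, 0.9, 3.3]
finger_gap: 0.0314
grip_force: 52.0
t 6.4 pos [0.5508 0.3106 0.0861] yaw 67.24 tilt [ 7.e-04  2.e-04 -1.e+00] F [1.3 0.9 3.3] T [-0.04 -0.04  0.01] gap 0.0314 grip 52.0
```

```bash
python3 -m handwheel '{"deltas": [[-1,0,0,-0.2,0],[-1,0,0,-0.5,0],[-1,0,0,-0.5,0],[-1,0,0,-0.5,0],[-1,0,0,-0.5,0],[-1,0,0,-0.5,0],[-1,0,0,-0.5,0],[-1,0,0,-0.3,0],[-1,0,0,0,-0.9],[-1,0,0,0,-0.9],[-1,0,0,0,-0.9],[-1,0,0,0,-0.85],[-1,0,0,0,0],[-1,0,0,0,0]]}'; python3 go.py 0.5655 -0.0235 0.226 102.8
```

```text
clock: 8.15
tcp_pos: [0.5503, 0.3104, 0.2254]
orientation: [-0.0, 0.625, 0.78, -0.0]
wrist_force: [-0.1, 0.7, -4.0]
finger_gap: 0.031
grip_force: 51.3
t 8.15 pos [0.5503 0.3104 0.2254] yaw 102.6 tilt [-9.e-04 -4.e-04 -1.e+00] F [-0.1  0.7 -4. ] T [0.02 0.04 0.03] gap 0.031 grip 51.3
units tool xyz [-8.229 -1.449 -0.011] roll -0.02
```

```bash
python3 -m handwheel '{"deltas": [[-1,-0.4,-0.07,0,0],[-1,-0.74,-0.13,0,0],[-1,-0.74,-0.13,0,0],[-1,-0.74,-0.13,0,0],[-1,-0.74,-0.13,0,0],[-1,-0.74,-0.13,0,0],[-1,-0.74,-0.13,0,0],[-1,-0.74,-0.13,0,0],[-1,-0.74,-0.13,0,0],[-1,-0.74,-0.13,0,0],[-1,-0.74,-0.13,0,0],[-1,-0.43,-0.08,0,-0.02],[-1,0,0,0,0],[-1,0,0,0,0],[-1,0,0,0,0]]}'; python3 go.py 0.5655 -0.0235 0.19 102.8
python3 - <<'E'
from rect import *
p=status.get_state()['tcp_pos']; ims=[]
for n in('top','side'):
    c=cam(n); z=p[2]-.078
    ims.append(rect(c,[.5655,-.0235],z,3,400))
    np.save(n+'2.npy',c,allow_pickle=True)
    W=world(c); m=(np.hypot(W[...,0]-.5655,W[...,1]+.0235)<.07)&(abs(W[...,2]-z)<.006)
    P=W[m]; print(n,len(P)); 
    if len(P)>20:
        (x,y),r=cv2.minEnclosingCircle(P[:,:2].astype(np.float32)*1000); print(x,y,r,P[:,2].mean())
save('rect2',np.hstack(ims))
E
```

```text
clock: 10.02
tcp_pos: [0.5664, -0.0226, 0.2259]
orientation: [-0.0, 0.622, 0.783, 0.0]
wrist_force: [0.4, -0.6, -2.7]
finger_gap: 0.0313
grip_force: 51.3
t 10.03 pos [ 0.5664 -0.0226  0.2259] yaw 103.01 tilt [-1.e-04  2.e-04 -1.e+00] F [ 0.4 -0.6 -2.7] T [ 0.04 -0.01 -0.01] gap 0.0313 grip 51.3
units tool xyz [-0.018 -0.027  0.897] roll 0.021
top 252
569.3781127929688 7.117707252502441 48.944156646728516 0.14690086870858748
side 688
565.8572387695312 -20.02150535583496 59.953758239746094 0.14697691435361945
```

View pics/rect2.png

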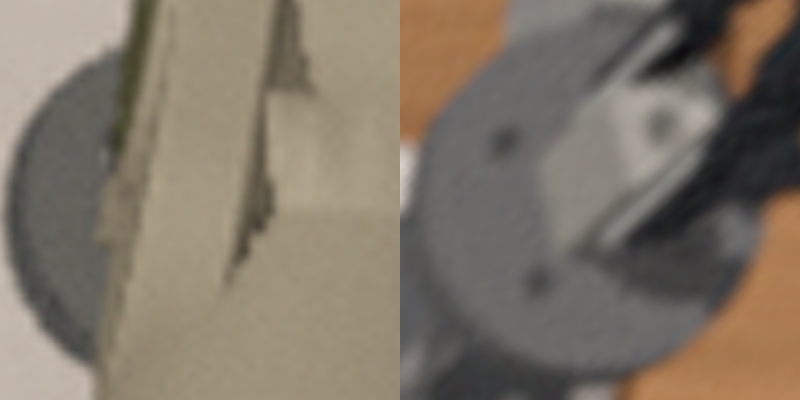

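```bash
cat > fit.py <<'E'
from rect import *
from scipy.optimize import least_squares
from scipy.ndimage import map_coordinates, gaussian_filter
def circ(c,ctr,z,r,angs,w=5):
    g=gaussian_filter(cv2.cvtColor(c['frame'],cv2.COLOR_RGB2GRAY).astype(float),.6)
    pts=[];rr=np.arange(r*1e3-w,r*1e3+w,.25)/1e3
    for a in np.radians(angs):
        uv=np.array([pix(c,[ctr[0]+q*np.cos(a),ctr[1]+q*np.sin(a),z]) for q in rr])
        v=map_coordinates(g,[uv[:,1],uv[:,0]],order=1); d=abs(np.gradient(v)); k=d.argmax()
        pts.append([ctr[0]+rr[k]*np.cos(a),ctr[1]+rr[k]*np.sin(a)])
    P=np.array(pts)
    s=least_squares(lambda p:(np.hypot(P[:,0]-p[0],P[:,1]-p[1])-r)*1e3,ctr,loss='soft_l1',x_scale=.001)
    return s.x.round(4),np.median(abs(s.fun)).round(2)
E
python3 - <<'E'
from fit import *
T1,S1,T2,S2=[np.load(n,allow_pickle=True).item() for n in('top1.npy','side1.npy','top2.npy','side2.npy')]
far=np.arange(-135,45,4) # away from side camera (which is at -x,+y)
print('plate top',circ(T1,[.5655,-.0235],.066,.056,np.arange(0,360,6)))
for w in(4,6):
    print('plate side',circ(S1,[.5655,-.0235],.066,.056,np.arange(-150,60,4),w))
    print('lap0 side',circ(S1,[.551,.3107],.008,.058,np.arange(-150,60,4),w),'top',circ(T1,[.551,.3107],.008,.058,np.arange(0,360,6),w))
    print('lapheld side',circ(S2,[.5664,-.0226],.148,.058,np.arange(60,210,4),w))
im=rect(S1,[.5655,-.0235],.080,3,400); im2=rect(S1,[.5655,-.0235],.098,3,400)
save('rect3',np.hstack([im,im2]))
E
```

```text
plate top (array([ 0.5659, -0.0219]), np.float64(4.09))
plate side (array([ 0.5681, -0.0267]), np.float64(1.63))
lap0 side (array([0.55  , 0.3088]), np.float64(1.39)) top (array([0.551 , 0.3093]), np.float64(1.12))
lapheld side (array([ 0.5653, -0.0212]), np.float64(2.0))
plate side (array([ 0.5691, -0.0263]), np.float64(2.6))
lap0 side (array([0.5496, 0.3082]), np.float64(1.85)) top (array([0.5508, 0.3085]), np.float64(1.33))
lapheld side (array([ 0.5649, -0.0209]), np.float64(2.05))
```

View pics/rect3.png

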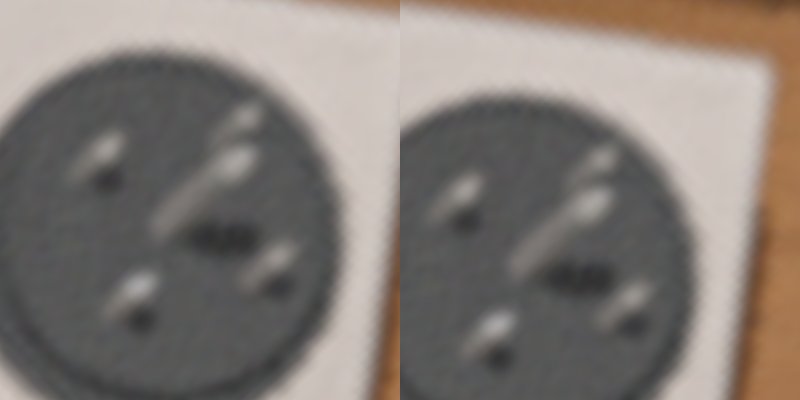

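In rect3, the stud tips are at about (112,143), (251,113), (282,255), (142,288), and the spindle tip is at (596,198) in the right half. With the bias corrected by the known grasp position, both cameras put the axis at about (0.566, -0.0233). In rect2 the held lap looks level, and its visible holes at (505,141) and (540,281) agree with the yaw. I'll lower it to just above the spindle tip.

```bash
python3 go.py 0.566 -0.0233 0.19 102.8; python3 -m handwheel '{"deltas": [[-1,-0.02,-0.01,0.3,0.02],[-1,0,0,0.3,0],[-1,0,0,0.3,0],[-1,0,0,0,0],[-1,0,0,0,0]]}'; python3 go.py 0.566 -0.0233 0.182 102.8;  python3 -m handwheel '{"deltas": [[-1,0,0,0.05,0],[-1,0,0,0,0]]}'; python3 go.py 0.566 -0.0233 0.182 102.8
```

```text
t 10.12 pos [ 0.5665 -0.0226  0.2259] yaw 103.01 tilt [-0.e+00  1.e-04 -1.e+00] F [-0.9 -0.4 -4.2] T [ 0.01 -0.01  0.02] gap 0.0309 grip 51.3
units tool xyz [-0.015 -0.016  0.897] roll 0.021
clock: 10.75
tcp_pos: [0.5664, -0.0243, 0.1898]
orientation: [-0.0, 0.624, 0.781, -0.0]
wrist_force: [1.5, -0.5, -2.7]
finger_gap: 0.0308
grip_force: 51.3
t 10.75 pos [ 0.5664 -0.0243  0.1898] yaw 102.74 tilt [-1.e-04 -1.e-04 -1.e+00] F [ 1.5 -0.5 -2.7] T [-0.   -0.03  0.04] gap 0.0308 grip 51.3
units tool xyz [ 0.028 -0.004  0.196] roll -0.006
clock: 11.0
tcp_pos: [0.5665, -0.0243, 0.1881]
orientation: [0.0, 0.624, 0.781, 0.0]
wrist_force: [-0.3, 0.8, -2.8]
finger_gap: 0.0313
grip_force: 51.3
t 11.0 pos [ 0.5665 -0.0243  0.1881] yaw 102.74 tilt [ 4.e-04 -1.e-04 -1.e+00] F [-0.3  0.8 -2.8] T [-0.02  0.01  0.01] gap 0.0313 grip 51.3
units tool xyz [ 0.027 -0.006  0.152] roll -0.006
```

```bash
python3 -m handwheel '{"deltas": [[-1,0.027,-0.01,0,0],[-1,0,0,0.06,0],[-1,0,0,0,0]]}'; python3 go.py 0.566 -0.0233 0.182 102.8;  python3 -m handwheel '{"deltas": [[-1,0,0,0.06,0],[-1,0,0,0,0]]}'|grep -E 'pos|wrist';python3 -m handwheel '{"deltas": [[-1,0,0,0.06,0],[-1,0,0,0,0]]}' |grep -E 'pos|wrist'; python3 go.py 0.566 -0.0233 0.182 102.8
```

```text
clock: 11.38
tcp_pos: [0.5655, -0.0233, 0.1852]
orientation: [-0.0, 0.624, 0.781, -0.0]
wrist_force: [1.0, 1.3, -3.3]
finger_gap: 0.031
grip_force: 51.3
t 11.38 pos [ 0.5655 -0.0233  0.1852] yaw 102.74 tilt [-4.e-04 -0.e+00 -1.e+00] F [ 1.   1.3 -3.3] T [-0.04 -0.03  0.02] gap 0.031 grip 51.3
units tool xyz [-0.003  0.011  0.081] roll -0.006
tcp_pos: [0.5656, -0.0233, 0.1828]
wrist_force: [-0.2, 0.7, -2.6]
tcp_pos: [0.5656, -0.0233, 0.1804]
wrist_force: [0.6, 0.1, -3.3]
t 11.88 pos [ 0.5656 -0.0233  0.1804] yaw 102.74 tilt [-2.e-04 -1.e-04 -1.e+00] F [ 0.6  0.1 -3.3] T [ 0.   -0.02  0.01] gap 0.0306 grip 51.3
units tool xyz [-0.001  0.009 -0.039] roll -0.006
```

```bash
for i in 1; do python3 -m handwheel '{"deltas": [[-1,0,0,0.06,0],[-1,0,0,0,0]]}'|grep -E 'pos|wrist';python3 -m handwheel '{"deltas": [[-1,0,0,0.06,0],[-1,0,0,0,0]]}' |grep -E 'pos|wrist';python3 -m handwheel '{"deltas": [[-1,0,0,0.06,0],[-1,0,0,0,0]]}' |grep -E 'pos|wrist'; done; python3 go.py 0.566 -0.0233 0.168 102.8
```

```text
tcp_pos: [0.5659, -0.0236, 0.1782]
wrist_force: [0.3, -1.9, -3.3]
tcp_pos: [0.5659, -0.0236, 0.1758]
wrist_force: [1.5, -2.7, -4.4]
tcp_pos: [0.566, -0.0236, 0.1734]
wrist_force: [1.7, -3.1, -3.1]
t 12.62 pos [ 0.566  -0.0236  0.1734] yaw 102.73 tilt [ 6.e-04 -7.e-04 -1.e+00] F [ 1.7 -3.1 -3.1] T [-0.69 -0.42 -0.04] gap 0.0307 grip 51.4
units tool xyz [0.008 0.002 0.136] roll -0.007
```

```bash
python3 -m handwheel '{"deltas": [[-1,-0.014,0.006,0,0],[-1,0,0,0,0]]}'|grep -E 'pos|wrist';python3 -m handwheel '{"deltas": [[-1,0,0,0.06,0],[-1,0,0,0,0]]}' |grep -E 'pos|wrist';python3 -m handwheel '{"deltas": [[-1,0,0,0.06,0],[-1,0,0,0,0]]}' |grep -E 'pos|wrist';  python3 go.py 0.566 -0.0233 0.166 102.8
```

```text
tcp_pos: [0.566, -0.0237, 0.1734]
wrist_force: [0.6, -2.2, -2.6]
tcp_pos: [0.566, -0.0238, 0.1708]
wrist_force: [1.7, -2.0, -4.1]
tcp_pos: [0.566, -0.0238, 0.1684]
wrist_force: [2.1, -1.6, -3.9]
t 13.38 pos [ 0.566  -0.0238  0.1684] yaw 102.74 tilt [-3.e-04 -0.e+00 -1.e+00] F [ 2.1 -1.6 -3.9] T [-0.36 -0.36  0.01] gap 0.031 grip 51.4
units tool xyz [0.012 0.003 0.06 ] roll -0.006
```

Now the contact level with the stud tips (TCP about 0.166), in 1.2 mm steps.

```bash
python3 -m handwheel '{"deltas": [[-1,-0.008,0.008,0.03,0],[-1,0,0,0,0]]}'|grep -E 'pos|wrist';python3 -m handwheel '{"deltas": [[-1,0,0,0.03,0],[-1,0,0,0,0]]}' |grep -E 'pos|wrist';python3 -m handwheel '{"deltas": [[-1,0,0,0.03,0],[-1,0,0,0,0]]}' |grep -E 'pos|wrist';  python3 go.py 0.566 -0.0233 0.166 102.8
```

```text
tcp_pos: [0.5661, -0.0239, 0.1671]
wrist_force: [0.4, -1.6, -3.6]
tcp_pos: [0.5662, -0.0239, 0.166]
wrist_force: [0.7, 0.3, -1.7]
tcp_pos: [0.5663, -0.024, 0.1649]
wrist_force: [-0.5, 0.3, -2.7]
t 14.12 pos [ 0.5663 -0.024   0.1649] yaw 102.74 tilt [-4.e-04  1.e-04 -1.e+00] F [-0.5  0.3 -2.7] T [0.02 0.01 0.04] gap 0.0308 grip 51.4
units tool xyz [ 0.018 -0.003 -0.027] roll -0.006
```

```bash
python3 -m handwheel '{"deltas": [[-1,0,0,0.03,0],[-1,0,0,0,0]]}'|grep -E 'pos|wrist';python3 -m handwheel '{"deltas": [[-1,0,0,0.03,0],[-1,0,0,0,0]]}' |grep -E 'pos|wrist';python3 -m handwheel '{"deltas": [[-1,0,0,0.03,0],[-1,0,0,0,0]]}' |grep -E 'pos|wrist';  python3 go.py 0.566 -0.0233 0.152 102.8
```

```text
tcp_pos: [0.5664, -0.024, 0.1638]
wrist_force: [0.4, -0.3, -2.7]
tcp_pos: [0.5664, -0.0241, 0.1626]
wrist_force: [0.6, 0.1, -3.0]
tcp_pos: [0.5664, -0.024, 0.1614]
wrist_force: [-0.3, -0.1, -3.3]
t 14.88 pos [ 0.5664 -0.024   0.1614] yaw 102.74 tilt [-2.e-04 -0.e+00 -1.e+00] F [-0.3 -0.1 -3.3] T [ 0.03 -0.04  0.  ] gap 0.0307 grip 51.4
units tool xyz [ 0.02  -0.005  0.234] roll -0.006
```

The underside is now about 5 mm below the stud tips with no force, so the studs are in their holes. I'll keep lowering to the seat.

```bash
python3 -m handwheel '{"deltas": [[-1,0,0,0.06,0],[-1,0,0,0,0]]}'|grep -E 'pos|wrist';python3 -m handwheel '{"deltas": [[-1,0,0,0.06,0],[-1,0,0,0,0]]}' |grep -E 'pos|wrist';python3 -m handwheel '{"deltas": [[-1,0,0,0.05,0],[-1,0,0,0,0]]}' |grep -E 'pos|wrist';  python3 -m handwheel '{"deltas": [[-1,0,0,0.03,0],[-1,0,0,0,0]]}' |grep -E 'pos|wrist'; python3 go.py 0.566 -0.0233 0.152 102.8
```

```text
tcp_pos: [0.5663, -0.024, 0.1588]
wrist_force: [0.8, 0.8, -3.7]
tcp_pos: [0.5663, -0.024, 0.1564]
wrist_force: [0.0, 0.1, -2.7]
tcp_pos: [0.5663, -0.0241, 0.1545]
wrist_force: [-0.7, 1.2, -2.2]
tcp_pos: [0.5664, -0.024, 0.1534]
wrist_force: [-0.5, -0.4, -2.7]
t 15.88 pos [ 0.5664 -0.024   0.1534] yaw 102.74 tilt [-1.e-04 -0.e+00 -1.e+00] F [-0.5 -0.4 -2.7] T [ 0.02 -0.02  0.  ] gap 0.0312 grip 51.4
units tool xyz [ 0.02  -0.005  0.035] roll -0.006
```

```bash
python3 -m handwheel '{"deltas": [[-1,0,0,0.015,0],[-1,0,0,0,0]]}'|grep -E 'pos|wrist';python3 -m handwheel '{"deltas": [[-1,0,0,0.015,0],[-1,0,0,0,0]]}' |grep -E 'pos|wrist';python3 -m handwheel '{"deltas": [[-1,0,0,0.01,0],[-1,0,0,0,0]]}' |grep -E 'pos|wrist'; python3 go.py
```

```text
tcp_pos: [0.5664, -0.024, 0.1529]
wrist_force: [-0.9, 0.9, -3.2]
tcp_pos: [0.5664, -0.0241, 0.1522]
wrist_force: [0.6, -0.6, -2.6]
tcp_pos: [0.5664, -0.0241, 0.1521]
wrist_force: [-0.9, -0.3, -0.1]
t 16.62 pos [ 0.5664 -0.0241  0.1521] yaw 102.74 tilt [ 2.e-04 -1.e-04 -1.e+00] F [-0.9 -0.3 -0.1] T [ 0.04  0.17 -0.02] gap 0.0311 grip 51.6
```

Touchdown: the weight has come off the wrist at TCP 0.152. I'll let go and lift straight up.

```bash
python3 -m handwheel '{"deltas": [[-1,0,0,0.01,0],[-1,0,0,0,0],[-0.2,0,0,0,0],[0.1,0,0,0,0],[0.4,0,0,0,0],[0.7,0,0,0,0],[0.7,0,0,0,0]]}' 20; python3 go.py;  python3 -m handwheel '{"deltas": [[0.7,0,0,-0.1,0],[0.7,0,0,-0.3,0],[0.7,0,0,-0.6,0],[0.7,0,0,-0.8,0],[0.7,0,0,-0.8,0],[0.7,0,0,-0.8,0],[0.7,0.8,0,-0.2,0],[0.7,0.9,0,0,0],[0.7,0.9,0,0,0],[0.7,0.9,0,0,0],[0.7,0.9,0,0,0],[0.7,0.9,0,0,0],[0.7,0.9,0,0,0],[0.7,0,0,0,0],[0.7,0,0,0,0]]}'
python3 - <<'E'
from rect import *
ims=[]
for n in('top','side'):
    c=cam(n); ims.append(rect(c,[.566,-.0235],.074,3,400)); W=world(c)
    m=(np.hypot(W[...,0]-.566,W[...,1]+.0235)<.055)&(W[...,2]>.06); P=W[m]; d=P[P[:,2]<.085]; A=np.c_[d[:,:2]-[.566,-.0235],np.ones(len(d))]
    print(n,len(d),'z med',np.median(d[:,2]),'plane',np.linalg.lstsq(A,d[:,2],rcond=None)[0],'hub',np.median(P[P[:,2]>.095,2]) if (P[:,2]>.095).any() else None)
save('fin',np.hstack(ims)); c=cam('top'); save('fintop',cv2.resize(c['frame'],(800,600)))
E
```

```text
clock: 17.5
tcp_pos: [0.5665, -0.0241, 0.1514]
orientation: [0.0, 0.624, 0.781, -0.0]
wrist_force: [-0.3, -0.3, 0.1]
finger_gap: 0.073
grip_force: 0.0
t 17.5 pos [ 0.5665 -0.0241  0.1514] yaw 102.74 tilt [-0.e+00 -1.e-04 -1.e+00] F [-0.3 -0.3  0.1] T [-0.   -0.03 -0.01] gap 0.073 grip 0.0
clock: 19.38
tcp_pos: [0.5118, 0.2177, 0.2961]
orientation: [0.0, 0.624, 0.781, 0.0]
wrist_force: [-0.7, -0.1, -0.3]
finger_gap: 0.0722
grip_force: 0.0
top 957 z med 0.0732435453511684 plane [ 0.00074688 -0.00298447  0.07327314] hub 0.10105850673046579
side 660 z med 0.07348031713028091 plane [ 0.00501069 -0.00768691  0.0736547 ] hub 0.10002035318402114
```

View pics/fin.png

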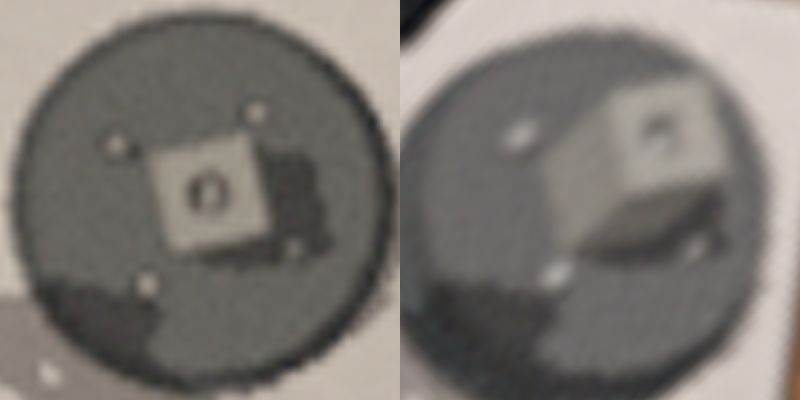

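View pics/fintop.png

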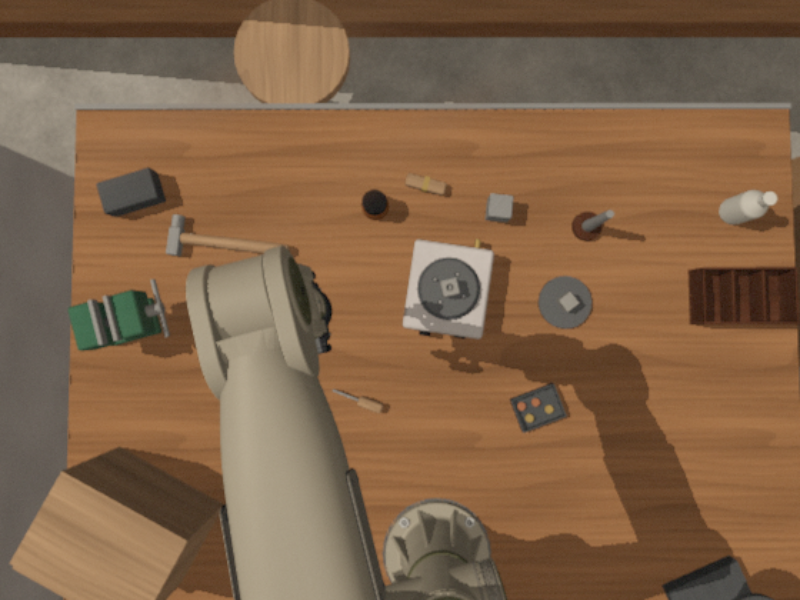

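The lap is flat with its top at z of about 0.0735 m. All four studs show through the holes at (117,145), (255,112), (293,248) and (148,283), the spindle is in the bore at (210,195), and the bystanders I can see have not moved.

```bash
python3 -c "
from workcell import hand_in; print(hand_in())"
```

```text
the job is handed in; nothing more can be done
None
```

The lap plate is fitted and handed in: flat and fully home on the drive plate, all four studs through its holes, gripper released and clear, with only light contact forces and about 19.5 of the 64 s used.

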